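# Close up a row of knob blanks in the drilling jig and lock it

### The job

Four drawer-knob blanks stand touching in the channel of the wooden drilling jig. With the fingertips, push on the back of the rear blank only, so that the whole row slides along as one train until it is tight against the end stop; then push the wooden turn-button round by its side until it lies squarely across the channel behind the row. Do not grip, lift or tip anything, and leave the tin, the mallet and the chisel alone.

Things in the scene. Friction and masses are not known exactly. Their poses are not given: they have to be found in the camera images.
- jig: Fixed wooden jig, 400 mm long, 150 mm wide. Origin: on the bench, under the channel's centre line; +x along the channel to the end stop, +y left of that, z up. Jig-frame mm: plywood base x -200 to 200, y -60 to 90, its top is the channel floor, z = 18. Dark rails, tops z = 32, x -200 to 170: right y -45 to -21, left y 21 to 75; channel 42 wide, open at its -x end.
- stop_face (a point): On the end stop's inner face, centre of the channel, floor level: jig frame x = 170, y = 0, z = 18 mm. The stop is a dark wood cross bar 26 mm thick, top at z = 52 mm. Row tight against it: the blanks' origins are at jig x = 150, 110, 70, 30 mm and the row's rear face at x = 10 mm.
- blank1: Front blank of the row, nearest the end stop. All four blanks are alike: a pale wood block 40 x 40 mm and 32 mm tall with a half-turned brown wooden drawer knob, 33 mm across and 20 mm tall, on its top (52 mm in all), about 50 g. Origin: centre of the underside, which lies on the channel floor; x, y, z as the jig's at the start.
- blank2: Second blank, right behind blank1; as blank1.
- blank3: Third blank, right behind blank2; as blank1.
- blank4: Rear blank, the one to push, on its -x face, 20 mm behind its origin. Pushing it just above the rails' tops (14 to 22 mm above its underside) is steady; as blank1.
- catch (a joint): Turn-button's angle (rad) about its vertical pivot, counter-clockwise from above, -1.0 to 1.571 (end of travel). 0: the bar points along the jig's -x, over the left rail; negative: swung outward, off the channel; 1.571: it points along the jig's -y, across the channel, 3 mm behind a tight row. Friction holds it where it is left (about 1 N at its free end moves it).
- catch_pivot (a point): On the turn-button's pivot axis, level with its top: jig frame x = -2, y = 48, z = 53 mm. The turn-button is a pale wooden bar with round ends, 18 mm wide, 20 mm tall (jig z = 33 to 53 mm), reaching 74 mm from the pivot axis to its free end. This point's axes turn with it; its -x runs along the bar to the free end.
- catch_tip (a point): On the top of the turn-button near its free end, on the bar's centre line, 65 mm from the pivot axis.
- tin: Bystander: closed tin 64 mm across and 75 mm tall on the bench. Origin: centre of its underside.
- mallet: Bystander: wooden mallet lying on the bench, round head 64 mm across and 100 mm long, handle 22 mm thick reaching 200 mm along its +x. Origin: on the bench under the head's centre.
- chisel: Bystander: chisel lying on the bench, 240 mm long along its x, wooden handle 28 mm thick towards -x. Origin: on the bench where handle and blade meet.
Mind the look-alikes: they are no part of the job. Leave any black or blue look-alike of the blank4 alone. What is shaped like the blank1 but blue is not meant.

How it is judged (in metres and radians):
On the way, in this order (a step that is already met when the one before it is completed fails the run):
1. the row of blanks is tight against the end stop (x of blank1 in the frame of jig between 0.1475 and 0.1525 m and y of blank1 in the frame of jig between -0.004 and 0.004 m and z of blank1 in the frame of jig between 0.015 and 0.021 m and angle between each of blank1, blank2, blank3, blank4's own z axis and vertical below 0.08 rad and x of blank2 in the frame of jig between 0.1075 and 0.1125 m and y of blank2 in the frame of jig between -0.004 and 0.004 m and z of blank2 in the frame of jig between 0.015 and 0.021 m and x of blank3 in the frame of jig between 0.0675 and 0.0725 m and y of blank3 in the frame of jig between -0.004 and 0.004 m and z of blank3 in the frame of jig between 0.015 and 0.021 m and x of blank4 in the frame of jig between 0.0275 and 0.0325 m and y of blank4 in the frame of jig between -0.004 and 0.004 m and z of blank4 in the frame of jig between 0.015 and 0.021 m), for 0.2 s.
2. the turn-button lies across the channel behind the row (value of joint catch above 1.45 rad), for 0.2 s.
At the end, for the whole second after the job is handed in: All four blanks stand flat in the channel, at rest, in a tight row against the end stop (each within 2.5 mm of its place along the channel) and the turn-button lies across the channel behind them (within 7 degrees of square: joint above 1.45 rad) (all of step 1 and linear speed of each of blank1, blank2, blank3, blank4 below 0.01 m/s and value of joint catch above 1.45 rad); the robot touches nothing.
It fails at once if a blank is lifted or tipped (z of any of blank1, blank2, blank3, blank4 in the frame of jig above 0.025 m or angle between any of blank1, blank2, blank3, blank4's own z axis and vertical above 0.25 rad).
It fails at once if the robot pushes on a blank other than the rear one (contact force between any of the fingers, the arm and blank1 above 1 N or contact force between any of the fingers, the arm and blank2 above 1 N or contact force between any of the fingers, the arm and blank3 above 1 N).
It fails at once if the rear blank is gripped or dragged from above instead of pushed from behind (contact force between the fingers and blank4 above 1 N and x of the grasp point in the frame of blank4 above -0.012 m).
It fails at once if the turn-button is pinched instead of pushed on its side (contact force between the fingers and catch above 1 N and y of the grasp point in the frame of catch_pivot between -0.004 and 0.004 m).
It fails at once if the tin, mallet or chisel is disturbed (moved more than 20 mm) (distance of any of tin, mallet, chisel from where it was at the start of the episode above 0.02 m).
It also fails if it takes over 42 s, if anything falls off the work surface, if the arm or the gripper's body presses on something with over 40 N, if the wrist force passes 120 N, or if a joint passes its speed limit or range.

### The arm

A 6-joint arm with a two-finger parallel gripper is mounted at the origin on the work surface. World frame = base frame: x ahead of the robot, y to its left, z up, the work surface at z = 0. Lengths are in mm, angles in rad, forces in N, time in s.
With the tool pointing down it reaches from about 350 to 875 mm from the base axis. Payload 15.5 kg.
Tool frame: the origin (TCP) lies midway between the tips of the shut fingers; the grasp point (between the pads) lies r.hold_point_z behind it (r.hold_point_z is the distance from the TCP to the grasp point, in mm); x points along the fingers, z is the direction in which the jaws open and shut, and the axes are right-handed (so a half turn about x gives the same grasp; the last joint's range is limited). The gripper opens to 85 mm and grips with 20 to 120 N. Pads are 22 mm wide; open, the fingers measure 114 mm over their backs; the gripper's body (76 mm by 85 mm) begins 54 mm behind the grasp point. The pads swing forward as they close: fully open they stand 13 mm farther back than shut.
Start: joints at [-1.381, 0.494, 1.345, -0, 1.302, -0.096], TCP at [175.605, -599.825, 231.277] pointing down, gripper open.
Joint ranges: [-2.91, 2.91], [-0.82, 2.16], [0.22, 2.67], [-1.22, 4.37], [0.12, 2.79], [-3.08, 3.08]. Speed limits (rad/s): [1.89, 1.89, 2.57, 3.01, 3.01, 3.01].

### API

Orientations are given as a rotation vector (axis times angle).
In Python, from plant import r, viewer gives the robot as it stands. The module is installed in compiled form; this text tells all that it offers.
- The arm moves only by the shell command python3 -m pendant 'ROWS' [OPENING] [FORCE]. ROWS is text: rows parted by semicolons, each of 4 numbers parted by spaces: the shift along the world's x, y, z in mm, then the turn about the world's z in degrees. In form: dx dy dz turn; .... A call has 1 to 5 rows; each row is the pose to reach, as a shift and turn from the pose commanded when the call began; what a row does not reach only later rows make up. A row lasts 1/10 s, in which the tool goes at most 50 mm and 8.59 degrees, less where a joint would pass 70% of its speed; a pose out of reach is approached as far as the arm can. A call with a gripper value outside its range is refused whole. OPENING is the finger opening in mm, from 0 to 85.4, set as the call begins (- or left out, the last holds). The fingers move at their own pace and stop on an object; FORCE is the grip in N (left out, the last holds). Time passes only in rows, so rows that repeat a pose let the fingers close. It gives the time, the measured TCP pose, the force and the opening at its end, in the units of the state.
- r.observe(): the state, without advancing time (a new reading comes with each control period).
- viewer.capture(name): name is "scene" or "top" or "wrist"; returns a dict with "frame" (420x560x3 uint8, red, green, blue), "fx", "fy", "cx", "cy" (pixels), "pose" (4x4, takes a point from camera to world coordinates); the wrist camera has in their place "mount" (4x4, takes a point from camera to tool coordinates, whose origin is the TCP and whose axes are the tool frame's). Camera axes: x right, y down, z forward; pixel columns grow to the right and rows downward; lengths in mm; the calibration is good to about 2 mm. A picture is of the moment at which its call begins: read the wrist's pose just before it. There is no depth.
- r.job_done(): hands the job in, once; it reports no verdict.
The state is a dict: "time": time; "joint_pos": joint angles; "joint_vel": joint speeds; "joint_efforts": joint torques, N m; "tcp_pos": TCP position; "eef_rot": TCP orientation; "force": force on the tool from outside, world axes, zero at the start; "torque": the same for the moment, N m; "finger_gap": finger opening in mm.
Only numpy, scipy, OpenCV 4.12 (cv2) and the standard library are available. Lean on these libraries where they do the work, as an engineer would, in place of code of your own. Each camera call takes 0.05 s, during which the arm holds its last target.

## Working session

There is one attempt and no reset: what is moved stays moved. The work goes in short steps, Python scripts to look and compute and a shell command to move; the robot and the scene stay as the last step left them, time stands still between calls to the robot, and variables do not carry over. Pictures are saved under pics/ and viewed, and the job is handed in when it is done.

```bash
mkdir -p pics; cat > h.py <<'E'
import numpy as np,cv2
from plant import r,viewer
def snap(n,f):
    c=viewer.capture(n); cv2.imwrite('pics/'+f,c['frame'][:,:,::-1]); np.savez('pics/'+f+'.npz',**{k:v for k,v in c.items()}); return c
def ray(c,u,v,z,P=None):
    P=np.array(c['pose']) if P is None else P
    d=P[:3,:3]@np.array([(u-c['cx'])/c['fx'],(v-c['cy'])/c['fy'],1]); o=P[:3,3]
    return o+d*(z-o[2])/d[2]
def proj(c,p):
    P=np.linalg.inv(np.array(c['pose'])); q=P[:3,:3]@np.array(p)+P[:3,3]
    return float(c['fx']*q[0]/q[2]+c['cx']),float(c['fy']*q[1]/q[2]+c['cy'])
E
python3 - <<'E'
from h import *
s=r.observe();print(s['time'],s['tcp_pos'],s['eef_rot'],s['finger_gap'],r.hold_point_z,s['force'])
for n in('top','scene'):
    c=snap(n,n+'1.png');print(n,c['fx'],np.round(c['pose'],3))
E
```

```text
0.0 [ 175.53761335 -599.45552154  230.69225261] [ 0.99773497  1.33150772 -0.99634741] 85.60848184890652 18.700000000000003 [ 0.13496014 -0.24044479 -0.58476779]
top 405.6205640217269 [[-2.10000e-02 -9.97000e-01  6.90000e-02  4.77180e+02]
 [-1.00000e+00  2.00000e-02 -2.20000e-02 -6.36520e+01]
 [ 2.00000e-02 -7.00000e-02 -9.97000e-01  8.30808e+02]
 [ 0.00000e+00  0.00000e+00  0.00000e+00  1.00000e+00]]
scene 532.7248127233901 [[ 6.04000e-01  5.98000e-01 -5.27000e-01  9.71753e+02]
 [ 7.97000e-01 -4.63000e-01  3.89000e-01 -3.85542e+02]
 [-1.10000e-02 -6.55000e-01 -7.56000e-01  7.21294e+02]
 [ 0.00000e+00  0.00000e+00  0.00000e+00  1.00000e+00]]
```

View pics/top1.png

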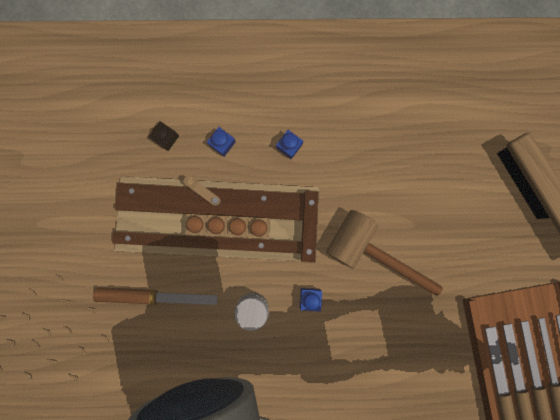

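View pics/scene1.png

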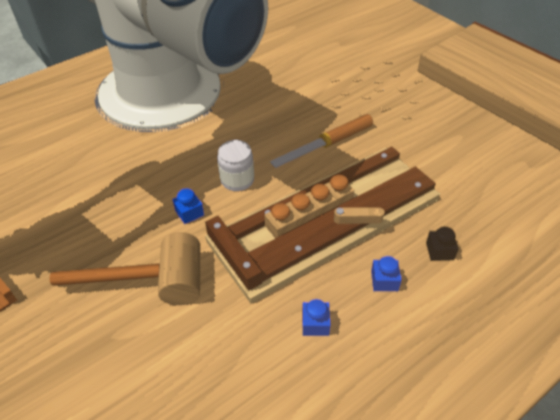

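The top view shows the jig at about (115–318, 178–262), with its stop on the right at column 303. The knobs are at (195..259, 225), the turn-button pivot at (215, 201) and its tip at about (188, 182). The catch is swung outward.

```bash
python3 - <<'E'
from h import *
im=cv2.imread('pics/top1.png'); c=im[165:275,105:330]; cv2.imwrite('pics/crop1.png',cv2.resize(c,None,fx=3.5,fy=3.5,interpolation=cv2.INTER_CUBIC))
E
```

```text
(no output)
```

View pics/crop1.png

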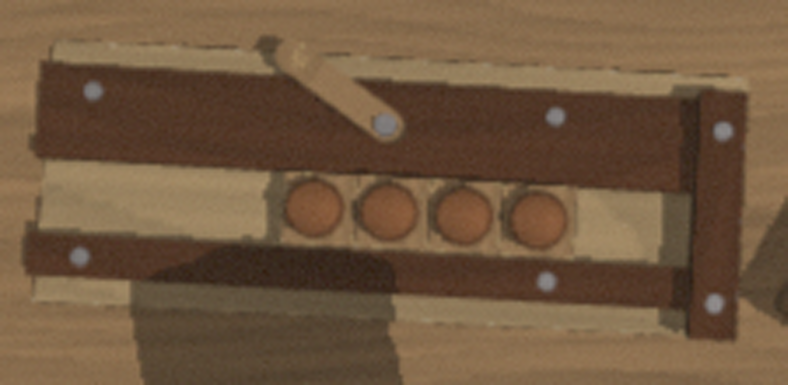

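```bash
cat >> h.py <<'E'
def rigid(J,W):
    J=np.array(J,float);W=np.array(W,float);a=(J-J.mean(0));b=(W-W.mean(0))
    th=np.arctan2((a[:,0]*b[:,1]-a[:,1]*b[:,0]).sum(),(a*b).sum());R=np.array([[np.cos(th),-np.sin(th)],[np.sin(th),np.cos(th)]])
    return th,R,W.mean(0)-R@J.mean(0)
E
python3 - <<'E'
from h import *
c=np.load('pics/top1.png.npz')
f=lambda x,y,z:ray(c,105+x/3.5,165+y/3.5,z)[:2]
pts=[((40,62),32,(-200,75)),((36,157),32,(-200,21)),((30,234),32,(-200,-21)),((24,273),32,(-200,-45)),
((700,90),52,(170,75)),((690,337),52,(170,-45-15)),((386,124),53,(-2,48))]
pts=[p for p in pts]; pts[5]=((692,300),52,(170,-40))
J=[p[2] for p in pts];W=[f(*p[0],p[1]) for p in pts]
th,R,t=rigid(J,W);print(np.degrees(th),t);print(np.round(np.array(W)-(np.array(J)@R.T+t),1))
np.savez('jig.npz',th=th,R=R,t=t)
inv=lambda w:R.T@(w-t)
for k in((314,208),(387,211),(463,214),(538,219)):print('knob',inv(f(*k,65)))
# knob top z=70 ; sides widest maybe 62
p=inv(f(386,124,53));q=inv(f(285,52,53));print('catch',p,q,np.degrees(np.arctan2(-(q-p)[1],-(q-p)[0])),np.hypot(*(q-p)))
for n,a in(('tin',(252,313)),('mallet',(355,238))):print(n,inv(ray(c,*a,60)[:2]),ray(c,*a,60)[:2])
print('rear face',inv(f(283,245,50)))
E
```

```text
-93.98179099811964 [507.87514952  43.80361222]
[[-0.2  0.9]
 [ 0.1 -1. ]
 [-1.  -0.9]
 [ 1.4  0.6]
 [ 0.4  0.5]
 [-0.4 -0.2]
 [-0.3  0.1]]
knob [-36.17348538  -0.63639397]
knob [ 2.98505431 -0.32377143]
knob [43.82423358  0.06856776]
knob [84.25897798 -0.64074705]
catch [-2.06371672 47.66093412] [-59.71565353  84.56040253] -32.62081446910677 68.44937243090284
tin [  79.87214899 -160.60231528] [342.11422401 -24.72360449]
mallet [268.07848354 -11.33585805] [ 477.95143525 -222.84061956]
rear face [-54.60661287 -21.21908364]
```

```bash
python3 - <<'E'
from h import *
from scipy.spatial.transform import Rotation as Ro
s=r.observe();M=Ro.from_rotvec(s['eef_rot']).as_matrix();print(np.round(M,3))
j=np.load('jig.npz');R,t=j['R'],j['t']
print('jig x',R[:,0],'jig y',R[:,1])
print('jaw yaw',np.degrees(np.arctan2(M[1,2],M[0,2])),'jig y yaw',np.degrees(np.arctan2(R[1,1],R[0,1])))
g=t+R@[-95,0];print(g,g-s['tcp_pos'][:2])
E
```

```text
[[-0.     0.96   0.281]
 [ 0.001  0.281 -0.96 ]
 [-1.     0.    -0.001]]
jig x [-0.06943944 -0.99758617] jig y [ 0.99758617 -0.06943944]
jaw yaw -73.68311684536053 jig y yaw -3.9817909981196298
[514.47189607 138.57429828] [338.93340598 738.0864276 ]
```

```bash
python3 -m pendant '20 43 0 4; 40 86 0 8; 60 129 0 12; 80 172 0 16; 100 215 0 20' 0 20; python3 -m pendant '20 43 0 4; 40 86 0 8; 60 129 0 12; 80 172 0 16; 100 215 0 20'; python3 -m pendant '20 43 0 4; 40 86 0 8; 60 129 0 12; 80 172 0 16; 100 215 0 20'
```

```text
time: 0.6
tcp_pos: [275.9, -382.9, 231.1]
eef_rot: [0.729, 1.445, -0.729]
force: [1.0, -1.1, 0.3]
finger_gap: 12.3
time: 1.1
tcp_pos: [375.9, -168.0, 231.3]
eef_rot: [0.459, 1.522, -0.459]
force: [1.6, -0.2, 0.4]
finger_gap: -0.2
time: 1.6
tcp_pos: [476.0, 47.3, 231.2]
eef_rot: [0.185, 1.563, -0.185]
force: [1.0, -1.2, 0.4]
finger_gap: -0.1
```

```bash
python3 - <<'E'
from h import *
from scipy.spatial.transform import Rotation as Ro
s=r.observe();M=Ro.from_rotvec(s['eef_rot']).as_matrix()
j=np.load('jig.npz');R,t=j['R'],j['t'];g=t+R@[-95,0]
print(s['time'],s['tcp_pos'],s['finger_gap'],g-s['tcp_pos'][:2],-3.98-np.degrees(np.arctan2(M[1,2],M[0,2])))
E
```

```text
1.6 [475.95146266  47.27181371 231.22867463] -0.059559777332124225 [38.5204334  91.30248457] 9.524018775288747
```

```bash
python3 -m pendant '15 40 0 5; 38.5 91 0 9.5; 38.5 91 -40 9.5; 38.5 91 -80 9.5; 38.5 91 -120 9.5'; python3 -m pendant '0 0 -20 0; 0 0 -40 0; 0 0 -40 0'; python3 - <<'E'
from h import *
c=snap('scene','scene2.png');snap('top','top2.png')
s=r.observe();j=np.load('jig.npz');R,t=j['R'],j['t'];print(s['tcp_pos'],R.T@(s['tcp_pos'][:2]-t))
im=cv2.imread('pics/scene2.png')[100:300,200:460];cv2.imwrite('pics/s2c.png',cv2.resize(im,None,fx=3,fy=3,interpolation=cv2.INTER_CUBIC))
E
```

```text
time: 2.1
tcp_pos: [514.0, 136.8, 109.9]
eef_rot: [0.056, 1.57, -0.056]
force: [1.0, -0.2, -1.1]
finger_gap: 0.5
time: 2.4
tcp_pos: [512.5, 136.0, 69.1]
eef_rot: [0.057, 1.574, -0.058]
force: [0.8, 0.3, 0.7]
finger_gap: 0.1
[514.03576117 136.17423849  71.49556579] [-92.57544859  -0.26842335]
```

View pics/s2c.png

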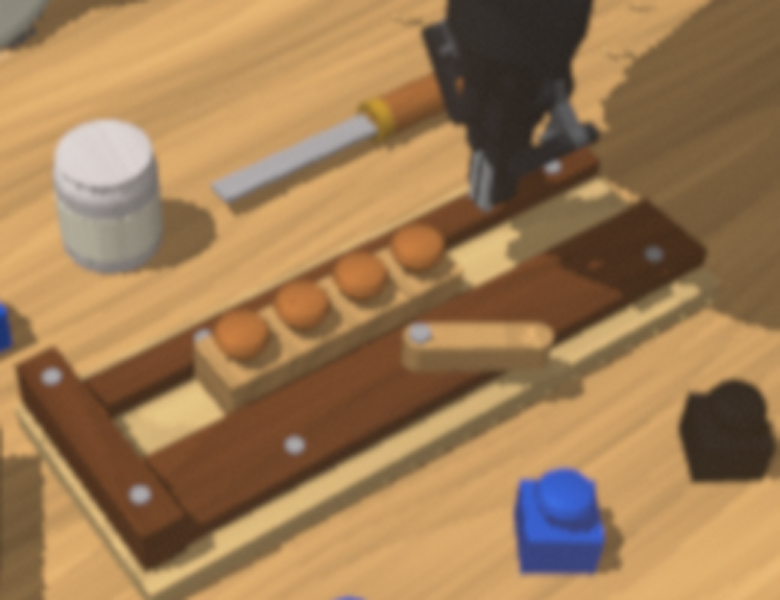

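View pics/top2.png

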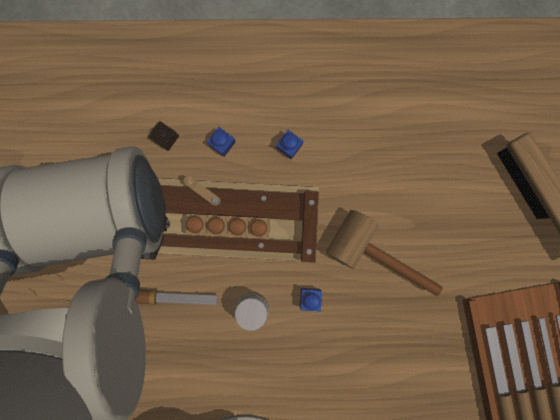

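```bash
python3 -m pendant '0 0 -18 0; 0 0 -36 0; -0.5 -8 -36 0; -1 -15 -36 0; -1 -15 -36 0'; python3 -m pendant '-0.3 -4 0 0; -0.6 -8 0 0; -0.8 -12 0 0; -1.1 -16 0 0; -1.4 -20 0 0'; python3 - <<'E'
from h import *
c=snap('scene','scene3.png')
s=r.observe();j=np.load('jig.npz');R,t=j['R'],j['t'];print(s['tcp_pos'],R.T@(s['tcp_pos'][:2]-t),s['force'])
im=cv2.imread('pics/scene3.png')[100:300,200:460];cv2.imwrite('pics/s3c.png',cv2.resize(im,None,fx=3,fy=3,interpolation=cv2.INTER_CUBIC))
E
```

```text
time: 3.0
tcp_pos: [513.7, 120.2, 36.5]
eef_rot: [0.058, 1.569, -0.058]
force: [-0.1, 0.4, 0.3]
finger_gap: -0.1
time: 3.5
tcp_pos: [511.8, 101.0, 35.4]
eef_rot: [0.057, 1.57, -0.057]
force: [0.4, 2.8, 2.6]
finger_gap: -0.3
[511.68621109 100.4781472   35.28171877] [-56.8023702   -0.13358551] [0.33755921 0.16561241 0.80208467]
```

View pics/s3c.png

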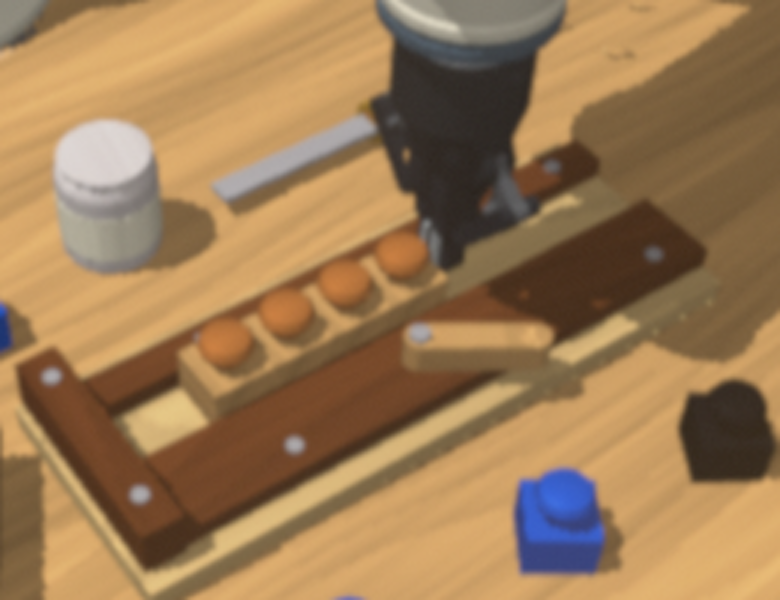

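```bash
python3 - <<'E'
from h import *
c=np.load('pics/scene3.png.npz');j=np.load('jig.npz');R,t=j['R'],j['t']
for y in(30,40,50):
  for z in(53,65,80,95):
    w=t+R@[-57,y];u,v=proj(c,[*w,z]);print(y,z,round((u-200)*3),round((v-100)*3))
E
```

```text
30 53 470 272
30 65 472 257
30 80 475 238
30 95 478 219
40 53 481 282
40 65 484 268
40 80 486 249
40 95 489 230
50 53 492 293
50 65 495 278
50 80 498 260
50 95 501 241
```

```bash
python3 -m pendant '-0.3 -5 0 0; -0.7 -10 0 0; -1 -15 0 0; -1.4 -20 0 0; -1.7 -25 0 0'; python3 -m pendant '-0.3 -5 0 0; -0.7 -10 0 0; -1 -14 0 0; -1.3 -18 0 0; -1.5 -21 0 0';  python3 - <<'E'
from h import *
c=snap('scene','scene4.png')
s=r.observe();j=np.load('jig.npz');R,t=j['R'],j['t'];print(s['tcp_pos'],R.T@(s['tcp_pos'][:2]-t),s['force'])
im=cv2.imread('pics/scene4.png')[100:300,200:460];cv2.imwrite('pics/s4c.png',cv2.resize(im,None,fx=3,fy=3,interpolation=cv2.INTER_CUBIC))
E
```

```text
time: 4.05
tcp_pos: [509.9, 75.7, 35.3]
eef_rot: [0.057, 1.57, -0.057]
force: [1.4, 2.1, 1.4]
finger_gap: -0.3
time: 4.55
tcp_pos: [508.4, 54.8, 35.3]
eef_rot: [0.057, 1.57, -0.057]
force: [1.0, 2.7, 1.2]
finger_gap: 0.2
[508.42314928  54.54086214  35.25216922] [-10.7493848   -0.19891162] [-0.25037648 -0.11333307  0.34599384]
```

View pics/s4c.png

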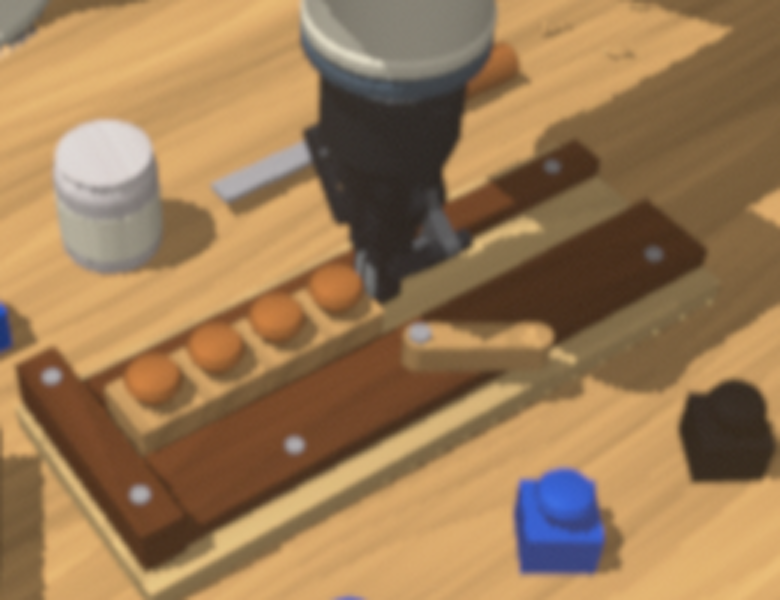

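```bash
python3 -m pendant '-0.1 -2 0 0; -0.3 -4 0 0; -0.4 -6 0 0; -0.5 -7 0 0; -0.6 -8 0 0';python3 -m pendant '-0.1 -0.7 0 0; -0.1 -1.4 0 0; -0.1 -1.4 0 0'
```

```text
time: 5.1
tcp_pos: [507.9, 47.1, 35.2]
eef_rot: [0.057, 1.57, -0.057]
force: [-0.2, 1.3, -0.0]
finger_gap: -0.2
time: 5.4
tcp_pos: [507.9, 46.2, 35.3]
eef_rot: [0.058, 1.57, -0.057]
force: [0.9, 7.2, 0.6]
finger_gap: -0.0
```

```bash
python3 -m pendant '0 -0.5 0 0; -0.1 -1 0 0; -0.1 -1 0 0';python3 - <<'E'
from h import *
snap('scene','scene5.png')
s=r.observe();j=np.load('jig.npz');R,t=j['R'],j['t'];print(s['time'],R.T@(s['tcp_pos'][:2]-t),s['force'])
im=cv2.imread('pics/scene5.png')[150:260,200:390];cv2.imwrite('pics/s5c.png',cv2.resize(im,None,fx=4,fy=4,interpolation=cv2.INTER_CUBIC))
E
```

```text
time: 5.7
tcp_pos: [507.9, 46.0, 35.4]
eef_rot: [0.059, 1.569, -0.056]
force: [1.6, 18.6, 0.3]
finger_gap: 0.1
5.75 [-2.21514979 -0.11650779] [ 1.59478321 19.57331178  1.63785132]
```

View pics/s5c.png

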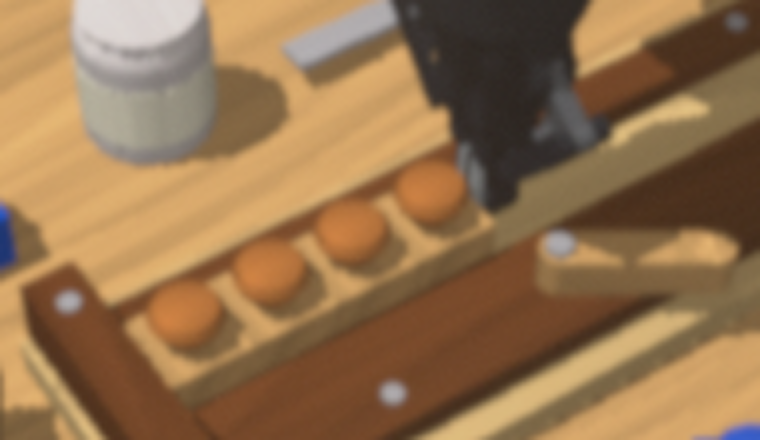

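```bash
python3 -m pendant '0.2 3 0 0; 1 15 0 0; 1 15 25 0; 1 15 60 0; 1 15 80 0';python3 -m pendant '40 1.5 0 0; 80 3.5 0 0; 115 5 0 0; 115 5 0 0';python3 - <<'E'
from h import *
snap('top','top6.png');c=snap('scene','scene6.png')
s=r.observe();j=np.load('jig.npz');R,t=j['R'],j['t'];p=R.T@(s['tcp_pos'][:2]-t);print(s['time'],p,s['tcp_pos'],s['force'])
im=cv2.imread('pics/scene6.png')[150:300,200:440];cv2.imwrite('pics/s6c.png',cv2.resize(im,None,fx=3.2,fy=3.2,interpolation=cv2.INTER_CUBIC))
W0=s['tcp_pos'][:2]
for a in range(-45,96,7):
    th=np.radians(a);C,S=np.cos(th),np.sin(th);so=9+12*abs(S)+14*C
    q=np.array([-2,48])+50*np.array([-C,-S])+so*np.array([-S,C]);w=t+R@q;print(a,np.round(q,1),np.round(w,1))
E
```

```text
time: 6.25
tcp_pos: [509.1, 60.4, 117.2]
eef_rot: [0.057, 1.569, -0.057]
force: [0.7, -0.1, 0.4]
finger_gap: -0.2
time: 6.65
tcp_pos: [627.9, 65.4, 115.4]
eef_rot: [0.057, 1.566, -0.057]
force: [-0.3, 0.3, 0.6]
finger_gap: 0.1
6.75 [-29.50859679 114.03422791] [623.68317843  65.32250762 114.76717038] [-0.46485447  0.4857283  -0.72699337]
-45 [-18.  102.7] [611.6  54.6]
-38 [-24.5 100.4] [609.7  61.3]
-31 [-30.9  97.1] [606.8  67.8]
-24 [-36.8  92.7] [602.9  74.1]
-17 [-42.2  87.4] [598.   79.9]
-10 [-46.9  81.2] [592.1  85. ]
-3 [-50.7  74.2] [585.4  89.2]
4 [-53.5  68.3] [579.7  92.5]
11 [-55.9  63. ] [574.6  95.1]
18 [-57.6  57.3] [569.   97.3]
25 [-58.6  51.1] [562.9  98.7]
32 [-58.8  44.6] [556.5  99.4]
39 [-58.1  37.9] [549.7  99.2]
46 [-56.4  31. ] [542.8  97.9]
53 [-53.7  24.3] [535.9  95.6]
60 [-49.9  17.9] [529.2  92.3]
67 [-45.   11.9] [522.9  87.9]
74 [-39.2   6.7] [517.2  82.5]
81 [-32.6   2.2] [512.4  76.2]
88 [-25.2  -1.2] [508.4  69. ]
95 [-17.3  -3.5] [505.6  61.3]
```

View pics/s6c.png

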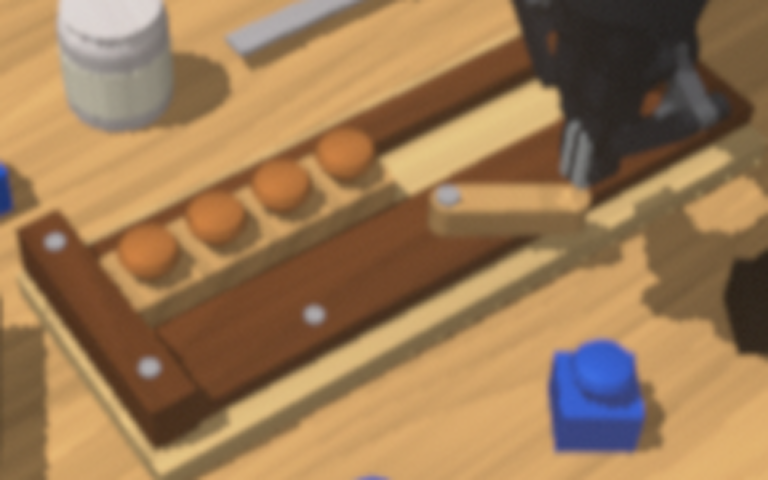

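View pics/top6.png

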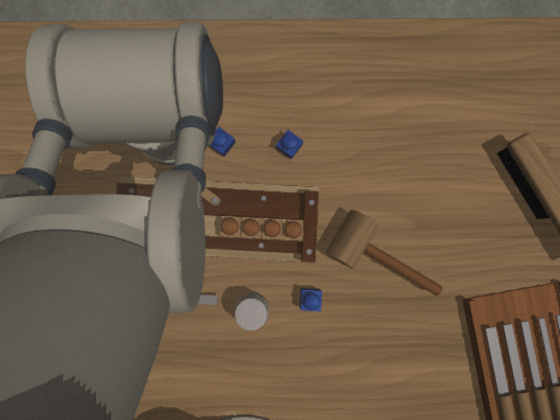

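```bash
python3 -m pendant '0 0 -40 0; 0 0 -73 0; -8 1 -73 0; -17 2.5 -73 0; -17 2.5 -73 0';python3 -m pendant '-4 6 0 0; -9 12 0 0; -15 17 0 0; -21 21.5 0 0; -27 25 0 0'; python3 - <<'E'
from h import *
c=snap('scene','scene7.png')
s=r.observe();j=np.load('jig.npz');R,t=j['R'],j['t'];p=R.T@(s['tcp_pos'][:2]-t);print(s['time'],p,s['tcp_pos'],s['force'])
im=cv2.imread('pics/scene7.png')[150:300,200:440];cv2.imwrite('pics/s7c.png',cv2.resize(im,None,fx=3.2,fy=3.2,interpolation=cv2.INTER_CUBIC))
c=np.load('pics/top6.png.npz')
for u,v in((230,227),(251,227.5),(272.5,229),(293.5,230)):print(R.T@(ray(c,u,v,65)[:2]-t))
E
```

```text
time: 7.25
tcp_pos: [605.6, 67.7, 43.9]
eef_rot: [0.057, 1.57, -0.057]
force: [0.7, 0.1, 0.9]
finger_gap: -0.1
time: 7.75
tcp_pos: [579.2, 92.8, 42.4]
eef_rot: [0.057, 1.57, -0.057]
force: [2.2, -1.3, 1.3]
finger_gap: 0.1
7.8 [-54.12597367  66.65750748] [578.1302342   93.17027513  42.25091783] [-0.98556745 -0.33712718  0.67107697]
[30.23577127 -2.21565659]
[69.73922922 -1.21876663]
[110.35534536  -2.05741054]
[150.05126687  -2.00118547]
```

View pics/s7c.png

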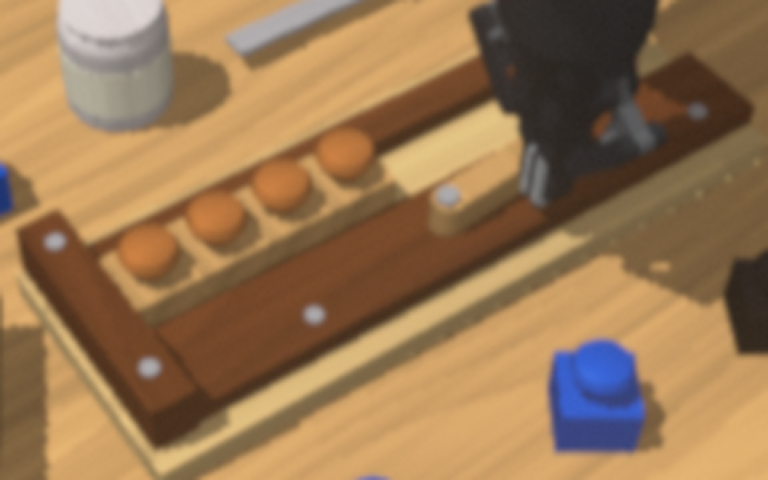

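```bash
python3 -m pendant '-5 2.5 0 0; -11 4.7 0 0; -17 6 0 0; -23 6.6 0 0; -30 6.4 0 0';python3 -m pendant '-7 -1.3 0 0; -14 -3.6 0 0; -20.5 -7 0 0; -27 -11.3 0 0; -32.5 -16.7 0 0'; python3 - <<'E'
from h import *
c=snap('scene','scene8.png')
s=r.observe();j=np.load('jig.npz');R,t=j['R'],j['t'];p=R.T@(s['tcp_pos'][:2]-t);print(s['time'],p,s['tcp_pos'],s['force'])
im=cv2.imread('pics/scene8.png')[150:300,200:440];cv2.imwrite('pics/s8c.png',cv2.resize(im,None,fx=3.2,fy=3.2,interpolation=cv2.INTER_CUBIC))
E
```

```text
time: 8.3
tcp_pos: [549.2, 98.7, 42.3]
eef_rot: [0.057, 1.57, -0.057]
force: [1.6, -0.3, 0.6]
finger_gap: 0.2
time: 8.8
tcp_pos: [516.6, 81.6, 42.3]
eef_rot: [0.057, 1.57, -0.057]
force: [1.5, 0.7, 0.2]
finger_gap: 0.1
8.85 [-37.57866578   5.16056476] [515.63269896  80.93322274  42.1870581 ] [-1.13499511 -1.10103278 -0.19979318]
```

View pics/s8c.png

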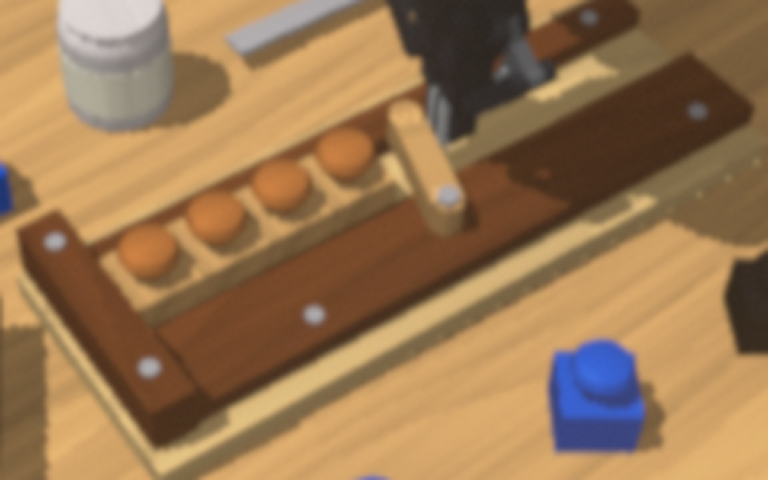

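Bar is at about 74°; I'll finish the arc.

```bash
python3 -m pendant '-2.5 -3 0 0; -4.8 -6 0 0; -7 -10 0 0; -8 -12 0 0; -8 -12 0 0';python3 -m pendant '-0.1 -1 0 0; -0.2 -2 0 0; -0.2 -2 0 0'
```

```text
time: 9.35
tcp_pos: [509.0, 69.7, 42.2]
eef_rot: [0.058, 1.57, -0.058]
force: [-0.2, -0.8, -0.2]
finger_gap: -0.0
time: 9.65
tcp_pos: [508.9, 67.9, 42.2]
eef_rot: [0.057, 1.57, -0.057]
force: [0.5, 0.7, 0.6]
finger_gap: 0.1
```

```bash
python3 -m pendant '-0.1 -1 0 0; -0.1 -2 0 0; -0.1 -2 0 0';python3 -m pendant '-0.1 -1 0 0; -0.1 -1.5 0 0; -0.1 -1.5 0 0'
```

```text
time: 9.95
tcp_pos: [508.8, 66.7, 42.3]
eef_rot: [0.059, 1.57, -0.057]
force: [-1.2, 11.7, 0.4]
finger_gap: -0.2
time: 10.25
tcp_pos: [508.8, 66.2, 42.3]
eef_rot: [0.06, 1.57, -0.056]
force: [-0.6, 24.9, 0.9]
finger_gap: 0.2
```

The bar is at its end stop: force is rising with no further motion. I'll back off, raise the tool and check.

```bash
python3 -m pendant '0.3 4 0 0; 1.5 22 0 0; 1.5 22 30 0; 1.5 22 70 0; 1.5 22 110 0';python3 -m pendant '0 40 20 0; 0 80 40 0; 0 120 60 0; 0 120 60 0; 0 120 60 0'; python3 - <<'E'
from h import *
c=snap('scene','scene9.png');d=snap('top','top9.png')
s=r.observe();print(s['time'],s['tcp_pos'],s['force'])
a=cv2.imread('pics/scene9.png')[150:300,200:440];b=cv2.imread('pics/top9.png')[165:275,105:330]
cv2.imwrite('pics/s9c.png',cv2.resize(a,None,fx=3.2,fy=3.2,interpolation=cv2.INTER_CUBIC));cv2.imwrite('pics/t9c.png',cv2.resize(b,None,fx=3.5,fy=3.5,interpolation=cv2.INTER_CUBIC))
E
```

```text
time: 10.75
tcp_pos: [509.9, 86.5, 153.4]
eef_rot: [0.057, 1.571, -0.057]
force: [1.5, 0.3, 1.0]
finger_gap: -0.3
time: 11.25
tcp_pos: [510.3, 207.1, 212.5]
eef_rot: [0.056, 1.569, -0.056]
force: [-0.6, -0.3, 0.2]
finger_gap: 0.2
11.35 [509.93107994 205.72858215 211.69978159] [ 0.05040547 -0.70691533 -0.53565746]
```

View pics/s9c.png

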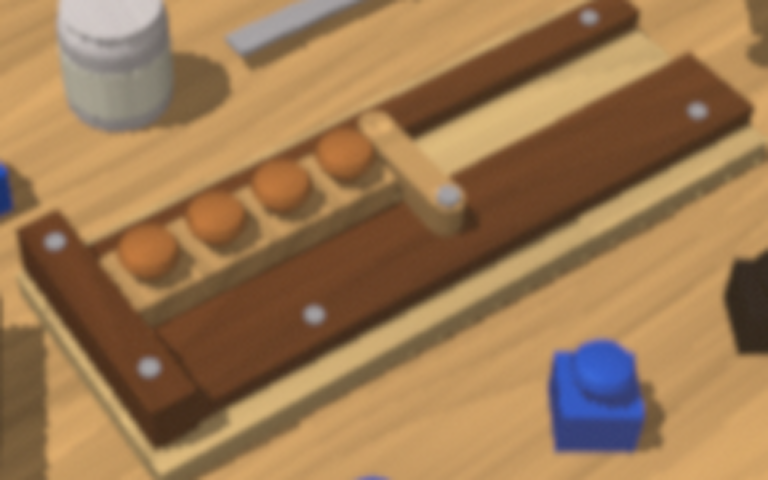

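View pics/t9c.png

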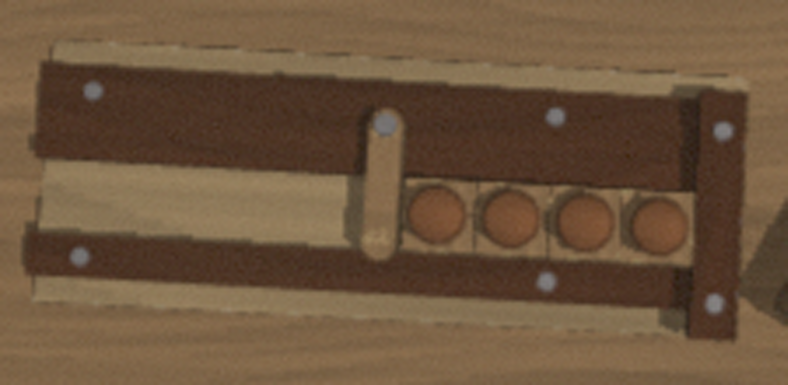

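```bash
python3 - <<'E'
from h import *
c=np.load('pics/top9.png.npz');j=np.load('jig.npz');R,t=j['R'],j['t']
f=lambda x,y,z:R.T@(ray(c,105+x/3.5,165+y/3.5,z)[:2]-t)
d=f(377.5,248,53)-f(385.5,123,53);print('catch rad',np.arctan2(-d[1],-d[0]))
for k in((436,214),(511,217),(584,221),(659,226)):print(f(*k,65))
r.job_done()
E
```

```text
catch rad 1.566847171083376
[29.33943923 -0.6435591 ]
[69.68896261 -0.27769873]
[109.06371969  -0.50227792]
[149.60948428  -1.21306154]
the job is handed in; nothing more can be done
```

The row is tight against the end stop and the turn-button lies squarely across the channel behind it. I handed the job in at about 11.4 s of the 42 s allowed.

- **Row:** I pushed only the back of the rear blank with shut fingertips, just above the rails. The row slid about 66 mm until the force rose to about 19 N with no further motion.
- **Turn-button:** I pushed it round by its outer side until it met the end of its travel, at about 25 N with no further motion. Then I backed off and raised the tool clear.

**Last checks, from the top picture:**

| | Measured | Target |
|---|---|---|
| blank1, jig x (mm) | 149.6 | 150 |
| blank2, jig x (mm) | 109.1 | 110 |
| blank3, jig x (mm) | 69.7 | 70 |
| blank4, jig x (mm) | 29.3 | 30 |
| Turn-button angle (rad) | 1.57 | above 1.45 |

- **Sideways and upright:** The blanks were within about 1.3 mm of the channel's centre line in this picture. An earlier reading, after the push, gave up to 2.2 mm; both are inside the 4 mm limit. In the pictures all four blanks stand flat.
- **Bystanders:** The tin looks unmoved in the pictures, and the tool did not go near the mallet. I did not measure any bystander's position at the end. The arm hid part of the chisel in some views.
- **Robot:** At hand-in the wrist force was about zero and the robot touched nothing. No check failed.

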